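Shut the air valve under the sliding hood

TASK

The long grey box on the bench is the compressed-air manifold. Using only your fingertips, push its sliding hood all the way to the right until it stops, then push the valve lever that ends in a round disc clockwise until it is fully shut, across its pipe. Only push, do not pinch the levers; leave the straight-ended lever where it is, do not disturb the things lying about, and leave the hood open.

Things in the scene. Friction and masses are not known exactly. Their poses are not given: they have to be found in the camera images.
- air_box: Fixed grey steel box, 170 mm (its x) by 476 mm (its y), deck 70 mm above the bench. Origin on the bench under the middle of the bay; x away from the robot, y to the left (turned up to 11 degrees clockwise or 7 anticlockwise). The deck reaches from y = 153 (left) to y = -323 (right), where the hood parks against a stop bar. Rails 8 mm high lie on it at x = -79 and 79, from y = -321 to 107.
- bay (a point): Middle of the open-topped bay in the box, on its floor 6 mm above the bench. The bay reaches 68 mm either way in x and 105 mm in y. Two copper pipes cross it along x, at y = -42 and y = 40, tops 35 mm above the bench, each with a brass valve (body top at 42 mm) whose lever pivots at x = 35. Which valve is on which pipe varies.
- hood (a joint): The flat aluminium hood over the bay: a solid 146 mm (x) by 216 mm (y), from 71 to 93 mm above the bench, and a 1.5 mm raised panel on top. 0 = covers the whole bay; grows as it slides to the right (box -y); 0.21 m = at the stop, bay fully open. Starts at 0 to 0.03. It only slides, against about 3 N, and stays where left.
- hood_push (a point): The middle of the hood's left end face (upright, 146 mm wide, 22 mm high), 82 mm above the bench; moves with the hood. The deck to its left is free for the fingers. At 0 it lies at y = 108 mm of the box.
- eye_valve: The brass valve whose lever is to be shut: its lever ends in a round disc. Origin on the lever's pivot axis (vertical), 6 mm above the bench; axes parallel to the box's.
- eye_lever (a joint): Angle of the disc-ended lever. 0 = open, pointing along its pipe toward the robot (box -x); grows as it turns clockwise seen from above, its end going to the left; 1.571 = shut, at its stop, pointing to the left (box +y). Starts at 0 to 0.3. Stays where left; takes about 0.2 N m.
- eye_end (a point): Centre of the disc at that lever's end, 44 mm from the pivot, at mid height, 55 mm above the bench. x points from the disc to the pivot, z up. The disc is 24 mm across; the steel bar from pivot to disc is 12 mm wide; both reach from 48 to 62 mm above the bench.
- plain_valve: The other brass valve, whose lever is a straight bar without a disc; leave it. Origin on its lever's pivot axis, 6 mm above the bench.
- plain_lever (a joint): Angle of the straight-ended lever, 12 mm wide, 56 mm from the pivot to its end, same heights and same sense as the other. Starts at 0 to 0.3 and must stay there.
- plain_end (a point): Point on the straight lever's centre line, 44 mm from its pivot, 55 mm above the bench. x points along the lever towards the pivot.
- tape_measure: Bystander: yellow and black tape measure, 90x73x38 mm, loose on the bench; origin at the middle of its underside. Leave it.
- wax_tin: Bystander: round tin, 95x95x40 mm, loose on the bench; origin at the middle of its underside. Leave it.
- screw_carton: Bystander: small cardboard carton 90x55x42 mm, loose on the bench; origin at the middle of its underside. Leave it.
- marker: Bystander: felt marker pen, 142x17x17 mm, loose on the bench; origin at the middle of its underside. Leave it.
- spring_clamp: Bystander: black spring clamp, 140x71x26 mm, loose on the bench; origin at the middle of its underside. Leave it.
- offcut_4: Bystander: wood offcut block 70x50x35 mm, loose on the bench; origin at the middle of its underside. Leave it.

How it is judged:
By the outcome, as a careful person would: the job done as asked, in the order asked, and still so for the second after the job is handed in, with the robot touching nothing.
It also fails if it takes over 45 s, if anything falls off the work surface, if the arm or the gripper's body presses on something with over 40 N, if the wrist force passes 120 N, or if a joint passes its speed limit or range.

ROBOT

A 6-joint arm with a two-finger parallel gripper is mounted at the origin on a cart in front of the work surface, level with it; the furniture and walls round the work are solid. World frame = base frame: x ahead of the robot, y to its left, z up, the work surface at z = 0. Lengths are in m, angles in rad, forces in N, time in s.
With the tool pointing down it reaches from about 0.325 to 0.9 m from the base axis. Payload 6.1 kg.
Tool frame: the origin (TCP) lies at the very end of the fingers, on their centre line; the grasp point (between the pads) lies ctrl.hold_point_z behind it (ctrl.hold_point_z is the distance from the TCP to the grasp point, in m); z points along the fingers, y is the direction in which the jaws open and shut (so a half turn about z gives the same grasp; the last joint's range is limited). The gripper opens to 85 mm and grips with 20 to 120 N. Pads are 22 mm wide; open, the fingers measure 114 mm over their backs; the gripper's body (76 mm by 85 mm) begins 54 mm behind the grasp point. The pads swing forward as they close: fully open they stand 13 mm farther back than shut.
Start: joints at [1.11, 0.22, 1.526, -0, 1.395, -0.126], TCP at [0.205, 0.59, 0.231] pointing down, gripper open.
Joint ranges: [-2.98, 2.98], [-0.91, 2.08], [0.09, 2.57], [-1.24, 4.39], [0.2, 2.65], [-2.68, 2.68]. Speed limits (rad/s): [2.57, 2.57, 3.01, 3.14, 3.14, 3.14].

INTERFACE

Orientations are given as a rotation vector (axis times angle).
In Python, from station import ctrl, get_image, workorder, trace gives the robot as it stands. The module is installed in compiled form; this text tells all that it offers.
- The arm moves only by the tool play_rows, never from a script. Its argument "increments" is a list of rows, each an object of numbers: "tx", "ty", "tz": the shift along the tool's x, y, z in units of 30 mm (1.0 is 30 mm); "rx", "ry", "rz": the turn, a rotation vector about the tool's x, y, z in rad; "hand": the opening, from 0 (shut) to 1 (fully open). A call has 1 to 12 rows; each row shifts and turns the commanded pose from where the row before left it, along the tool's axes as they then stand; what a row does not reach is not made up. A row lasts 1/12 s, in which the tool goes at most 41.7 mm and 7.16 degrees, less where a joint would pass 70% of its speed; a pose out of reach is approached as far as the arm can. A call is refused whole if a number of a shift passes 1 or a number of a turn 0.125, either way. A call with a gripper value outside its range is refused whole. The fingers move at their own pace and stop on an object; "newtons" is the grip in N (left out, the last holds). Time passes only in rows, so rows that do not move let the fingers close. It gives the time, the measured TCP pose, the force and the opening at its end, in the units of the state.
- ctrl.get_obs(): the state, without advancing time (a new reading comes with each control period).
- get_image(name): name is "scene" or "top" or "wrist"; returns a dict with "image" (420x560x3 uint8, red, green, blue), "range_z" (420x560 float32, m along the optical axis (not along the pixel's ray), 0 where there is no reading), "fx", "fy", "cx", "cy" (pixels), "world_from_camera" (4x4, takes a point from camera to world coordinates). Camera axes: x right, y up, looking along -z (the intrinsics and any distortion apply to the point x, -y, -z); pixel columns grow to the right and rows downward; lengths in m; the calibration is good to about 2 mm. A picture is of the moment at which its call begins.
- workorder.finish_job(): hands the job in, once; it reports no verdict.
Trained networks look in a picture, given as the dict that the camera call returned (one of the last four; its "shot" number tells which), for a name from the list of things; names that differ only in an ending like _2 or _b are one class to them, and where a whole thing is asked for, a point or a joint stands for the part that bears it (a point fixed in the world has none). Each returns a list of dicts, best first, with "score" (0 to 1); they miss things now and then, are a little off and sometimes report something else, mostly with a low value. They report only what shows in the picture. A call takes as long as a camera call.
- trace(picture, thing): "region" (420x560 bool, what is visible of it) and "point" ([column, row] in pixels, amid what is visible of it).
The state is a dict: "time_s": time; "joints": joint angles; "qvel": joint speeds; "joint_torque": joint torques, N m; "tool_pos": TCP position; "orientation": TCP orientation; "force": force on the tool from outside, world axes, zero at the start; "moment": the same for the moment, N m; "opening": finger opening in m.
Only numpy, scipy, OpenCV 4.12 (cv2) and the standard library are available. Lean on these libraries where they do the work, as an engineer would, in place of code of your own. Each camera call takes 0.05 s, during which the arm holds its last target. There are 200 camera calls.

## Working session

There is one attempt and no reset: what is moved stays moved. The work goes in short steps, Python scripts to look and compute and a tool call to move; the robot and the scene stay as the last step left them, time stands still between calls to the robot, and variables do not carry over. Pictures are saved under pics/ and viewed, about 8 in all and at most 12, crops included, and the job is handed in when it is done.

Besides the shell and the picture viewer there is one more tool, called after "Emit:" by a JSON object that holds its "op" and its "data", one argument or row to a line. play_rows: Moves the arm, as the interface text tells. Its arguments: {"type":"object","properties":{"increments":{"type":"array"},"newtons":{"type":"number"}},"required":["increments"]}

```bash
mkdir -p pics
cat > h.py <<'E'
import numpy as np, cv2
from station import ctrl,get_image,workorder,trace
def cloud(p):
    z=p["range_z"];r,c=np.mgrid[:z.shape[0],:z.shape[1]]
    P=np.stack([(c-p["cx"])/p["fx"]*z,-(r-p["cy"])/p["fy"]*z,-z,np.ones_like(z)],-1)@p["world_from_camera"].T
    W=P[...,:3];W[z==0]=np.nan;return W
def save(p,n,crop=None,s=1):
    im=p["image"][...,::-1]
    if crop: a,b,c,d=crop; im=im[b:d,a:c]
    cv2.imwrite("pics/"+n,cv2.resize(im,None,fx=s,fy=s,interpolation=cv2.INTER_CUBIC))
E
python3 - <<'E'
from h import *
o=ctrl.get_obs();print(o["tool_pos"],o["orientation"],o["opening"],ctrl.hold_point_z,o["time_s"])
p=get_image("top");q=get_image("scene")
print([k for k in p])
a=np.hstack([p["image"],q["image"]])[...,::-1]
cv2.imwrite("pics/a.png",np.vstack([p["image"],])[...,::-1]);save(q,"b.png")
W=cloud(p)
for n in["air_box","hood","tape_measure","wax_tin","screw_carton","marker","spring_clamp","offcut_4"]:
    for t in trace(p,n)[:1]:
        w=W[t["region"]];print(n,round(t["score"],2),t["point"],np.nanmedian(w,0).round(3),np.nanmin(w,0).round(3),np.nanmax(w,0).round(3),t["region"].sum())
for n in["hood"]:
    t=trace(p,n)[0]["region"]
    m=t&(abs(W[...,2]-.0935)<.006)
    r=cv2.minAreaRect((W[m][:,:2]*1000).astype(np.float32));print(r)
E
```

```text
[0.20507344 0.58975532 0.23020883] [-5.23346716e-01 -3.09711470e+00  2.92958038e-03] 0.08559894697723794 0.0187 0.0
['image', 'range_z', 'fx', 'fy', 'cx', 'cy', 'world_from_camera', 'shot']
air_box 0.79 [371.7, 175.8] [ 0.595 -0.336  0.072] [ 0.501 -0.621 -0.007] [ 0.728 -0.098  0.101] 11196
hood 0.85 [344.9, 168.7] [ 0.605 -0.265  0.093] [ 0.529 -0.376  0.065] [ 0.687 -0.155  0.101] 4219
tape_measure 0.87 [355.5, 258.2] [ 0.381 -0.299  0.035] [ 0.339 -0.338 -0.004] [ 0.443 -0.261  0.042] 666
wax_tin 0.78 [192.2, 194.3] [0.566 0.168 0.039] [ 0.521  0.125 -0.001] [0.614 0.226 0.047] 936
screw_carton 0.98 [148.5, 191.2] [0.571 0.284 0.041] [ 0.523  0.245 -0.003] [0.623 0.34  0.049] 737
marker 0.76 [180.0, 231.7] [0.455 0.199 0.015] [ 0.428  0.127 -0.005] [0.482 0.26  0.022] 300
spring_clamp 0.72 [413.9, 249.4] [ 0.395 -0.451  0.02 ] [ 0.326 -0.743 -0.912] [ 0.463 -0.416  0.029] 499
offcut_4 0.96 [222.6, 248.5] [0.406 0.068 0.035] [0.37  0.038 0.015] [0.444 0.099 0.042] 457
((608.3731689453125, -266.7984313964844), (216.23731994628906, 146.96096801757812), 86.0708236694336)
```

View pics/a.png

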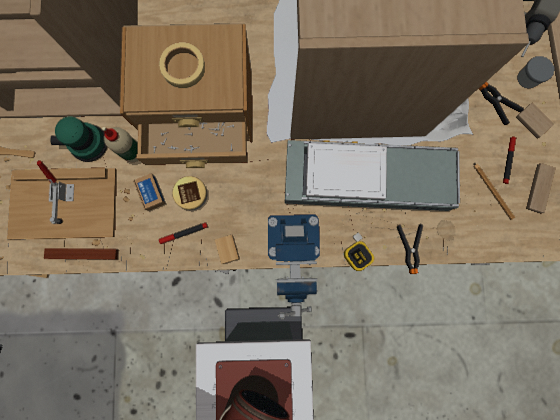

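Run:
```python
from h import *
p=get_image("top");W=cloud(p)
t=trace(p,"hood")[0]["region"];m=t&(abs(W[...,2]-.0935)<.006)
b=cv2.boxPoints(cv2.minAreaRect((W[m][:,:2]*1000).astype(np.float32)));print("hood",b)
# deck+rail pixels: height 66..84 (deck 70)
z=W[...,2];m=(z>.062)&(z<.1)&(W[...,0]>.45)&(W[...,0]<.78)&(W[...,1]<0.02)
m=m.astype(np.uint8);n,l,s,c=cv2.connectedComponentsWithStats(m);k=1+s[1:,4].argmax()
print(s[k]);r=cv2.minAreaRect((W[l==k][:,:2]*1000).astype(np.float32));print("box",r,cv2.boxPoints(r))
```

```text
hood [[ 527.21344 -369.44992]
 [ 673.82684 -380.12912]
 [ 689.5384  -164.42722]
 [ 542.925   -153.74802]]
[  285   140   175    68 10257]
box ((603.1648559570312, -341.11224365234375), (477.31109619140625, 171.64138793945312), 85.90863037109375) [[ 500.53546 -573.0365 ]
 [ 671.73944 -585.28265]
 [ 705.79425 -109.18799]
 [ 534.5903   -96.94183]]
```

The top view shows the box at columns 285–460, rows 140–208. The hood is near (345,168), a cabinet stands behind the box, and the vice at (294,240) is in front on the left. The measured sizes match (477×172 box, 216×147 hood).

View pics/b.png

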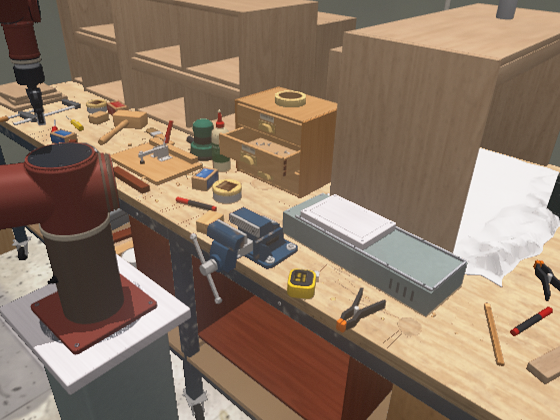

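```bash
cat >> h.py <<'E'
from scipy.spatial.transform import Rotation as R
O=np.array([.6093,-.2563]);X=np.array([.9975,-.0714]);Y=np.array([.0714,.9975])
def b2w(x,y): return O+x/1e3*X+y/1e3*Y
def w2b(w): d=np.asarray(w)[...,:2]-O; return np.stack([d@X,d@Y],-1)*1e3
def go(wx,wy,z):  # tool units needed
    o=ctrl.get_obs();T=R.from_rotvec(o["orientation"])
    d=np.array([wx,wy,z])-o["tool_pos"];print("pos",o["tool_pos"].round(4),"box",w2b(o["tool_pos"]).round(1),"t",o["time_s"],"F",o["force"].round(1),"open",round(o["opening"],3))
    print("world d mm",(d*1e3).round(1),"tool units",(T.inv().apply(d)/.03).round(3))
def axes():
    print(R.from_rotvec(ctrl.get_obs()["orientation"]).as_matrix().round(3))
E
python3 - <<'E'
from h import *
axes();go(*b2w(0,125),.2)
p=get_image("top");W=cloud(p);z=W[...,2]
m=(z>.11)&(W[...,1]<.0)&(W[...,1]>-.7)&(W[...,0]>.4)
w=W[m];print(w.min(0),w.max(0)); m2=m&(z>.2);print(W[m2].min(0))
# heights on a coarse grid ahead
for x in np.arange(.4,.9,.05): print(round(x,2),[ (lambda v: round(float(v.max()),2) if v.size else None)(z[(abs(W[...,0]-x)<.025)&(abs(W[...,1]-y)<.025)]) for y in np.arange(.1,-.6,-.05)])
E
```

```text
[[-0.944  0.329  0.   ]
 [ 0.329  0.944  0.   ]
 [-0.     0.    -1.   ]]
pos [0.2054 0.5903 0.2313] box [-463.4  815.6] t 0.65 F [-0.   0.3  0.6] open 0.085
world d mm [ 412.9 -721.9  -31.3] tool units [-20.904 -18.206   1.043]
[ 0.40013347 -0.52077551  0.11015711] [ 9.42546413e-01 -4.11074360e-05  5.37878320e-01]
[ 0.71948379 -0.52077551  0.20006641]
0.4 [0.04, 0.04, 0.01, 0.13, 0.13, 0.13, 0.03, 0.04, 0.04, 0.04, 0.01, 0.03, 0.01, 0.01]
0.45 [0.04, 0.04, 0.01, 0.02, 0.11, 0.11, 0.02, 0.01, 0.02, 0.0, 0.03, 0.03, 0.03, 0.01]
0.5 [0.01, 0.01, 0.01, 0.03, 0.04, 0.03, 0.03, 0.07, 0.08, 0.08, 0.08, 0.08, 0.08, 0.08]
0.55 [0.03, 0.01, 0.01, 0.01, 0.07, 0.1, 0.1, 0.1, 0.1, 0.1, 0.08, 0.08, 0.08, 0.08]
0.6 [0.13, 0.01, 0.01, 0.01, 0.08, 0.1, 0.1, 0.1, 0.1, 0.1, 0.09, 0.08, 0.07, 0.08]
0.65 [0.17, 0.18, 0.17, 0.01, 0.08, 0.1, 0.1, 0.1, 0.1, 0.1, 0.1, 0.08, 0.08, 0.08]
0.7 [0.27, 0.26, 0.26, 0.01, 0.53, 0.54, 0.54, 0.53, 0.53, 0.53, 0.53, 0.53, 0.54, 0.02]
0.75 [0.27, 0.27, 0.27, 0.01, 0.54, 0.54, 0.54, 0.54, 0.54, 0.54, 0.54, 0.54, 0.54, 0.04]
0.8 [0.29, 0.27, 0.27, 0.01, 0.54, 0.54, 0.54, 0.54, 0.54, 0.54, 0.54, 0.54, 0.54, None]
0.85 [0.29, 0.27, 0.27, 0.01, 0.49, 0.01, None, None, None, None, None, None, None, None]
```

The scene view confirms this: the vice at (255,240) and tape (300,283) are in front, and the cabinet is directly behind the box. The deck to the left of the hood (290,212) is free. I'll travel high, with the fingers shut.

Emit:
{"op": "play_rows", "data": {
  "increments": [
    {"tx": -0.5,"ty": -0.43,"hand": 0},
    {"tx": -0.9,"ty": -0.78,"hand": 0},
    {"tx": -0.9,"ty": -0.78,"hand": 0},
    {"tx": -0.9,"ty": -0.78,"hand": 0},
    {"tx": -0.9,"ty": -0.78,"hand": 0},
    {"tx": -0.9,"ty": -0.78,"hand": 0},
    {"tx": -0.9,"ty": -0.78,"hand": 0},
    {"tx": -0.9,"ty": -0.78,"hand": 0},
    {"tx": -0.9,"ty": -0.78,"hand": 0},
    {"tx": -0.9,"ty": -0.78,"hand": 0},
    {"tx": -0.9,"ty": -0.78,"hand": 0},
    {"tx": -0.9,"ty": -0.78,"hand": 0}
  ]
}}

```text
validation failed for argument at $.in...
```

Emit:
{"op": "play_rows", "data": {
  "increments": [
    {"tx": -0.9,"ty": -0.78,"hand": 0},
    {"tx": -0.9,"ty": -0.78,"hand": 0},
    {"tx": -0.9,"ty": -0.78,"hand": 0},
    {"tx": -0.9,"ty": -0.78,"hand": 0},
    {"tx": -0.9,"ty": -0.78,"hand": 0},
    {"tx": -0.9,"ty": -0.78,"hand": 0},
    {"tx": -0.9,"ty": -0.78,"hand": 0},
    {"rz": -0.066,"hand": 0},
    {"rz": -0.066,"hand": 0},
    {"rz": -0.066,"hand": 0},
    {"rz": -0.066,"hand": 0},
    {"hand": 0}
  ]
}}

```text
validation failed for argument at $.in...
```

Run:
```python
from h import *
axes();go(*b2w(-20,126),.2);print(ctrl.get_obs()["joints"])
```

```text
[[-0.944  0.329  0.   ]
 [ 0.329  0.944  0.   ]
 [-0.     0.    -1.   ]]
pos [0.2054 0.5903 0.2313] box [-463.4  815.6] t 0.7 F [-1.  -0.2  0.7] open 0.085
world d mm [ 393.  -719.5  -31.3] tool units [-20.252 -18.347   1.044]
[ 1.10987290e+00  2.20379786e-01  1.52649029e+00  1.98604766e-06
  1.39470410e+00 -1.26128606e-01]
```

Both calls were refused and nothing moved. I'll test with one row giving every key.

Emit:
{"op": "play_rows", "data": {
  "increments": [
    {"tx": -0.5,"ty": -0.45,"tz": 0.0,"rx": 0.0,"ry": 0.0,"rz": 0.0,"hand": 0.0}
  ]
}}

```text
time_s: 0.78
tool_pos: [0.2138, 0.5743, 0.2313]
orientation: [-0.52, -3.097, -0.002]
force: [-0.1, 0.3, -0.7]
opening: 0.0757
```

Rows need all seven keys.

Emit:
{"op": "play_rows", "data": {
  "increments": [
    {"tx": -0.9,"ty": -0.81,"tz": 0,"rx": 0,"ry": 0,"rz": 0,"hand": 0},
    {"tx": -0.9,"ty": -0.81,"tz": 0,"rx": 0,"ry": 0,"rz": 0,"hand": 0},
    {"tx": -0.9,"ty": -0.81,"tz": 0,"rx": 0,"ry": 0,"rz": 0,"hand": 0},
    {"tx": -0.9,"ty": -0.81,"tz": 0,"rx": 0,"ry": 0,"rz": 0,"hand": 0},
    {"tx": -0.9,"ty": -0.81,"tz": 0,"rx": 0,"ry": 0,"rz": 0,"hand": 0},
    {"tx": -0.9,"ty": -0.81,"tz": 0,"rx": 0,"ry": 0,"rz": 0,"hand": 0},
    {"tx": -0.9,"ty": -0.81,"tz": 0,"rx": 0,"ry": 0,"rz": 0,"hand": 0},
    {"tx": -0.9,"ty": -0.81,"tz": 0,"rx": 0,"ry": 0,"rz": 0,"hand": 0},
    {"tx": -0.9,"ty": -0.81,"tz": 0,"rx": 0,"ry": 0,"rz": 0,"hand": 0},
    {"tx": -0.9,"ty": -0.81,"tz": 0,"rx": 0,"ry": 0,"rz": 0,"hand": 0},
    {"tx": -0.9,"ty": -0.81,"tz": 0,"rx": 0,"ry": 0,"rz": 0,"hand": 0},
    {"tx": -0.9,"ty": -0.81,"tz": 0,"rx": 0,"ry": 0,"rz": 0,"hand": 0}
  ]
}}

```text
time_s: 1.78
tool_pos: [0.4259, 0.1891, 0.2317]
orientation: [0.523, 3.097, 0.001]
force: [1.0, 0.6, -0.2]
opening: -0.0001
```

Emit:
{"op": "play_rows", "data": {
  "increments": [
    {"tx": -0.9,"ty": -0.81,"tz": 0,"rx": 0,"ry": 0,"rz": 0,"hand": 0},
    {"tx": -0.9,"ty": -0.81,"tz": 0,"rx": 0,"ry": 0,"rz": 0,"hand": 0},
    {"tx": -0.9,"ty": -0.81,"tz": 0,"rx": 0,"ry": 0,"rz": 0,"hand": 0},
    {"tx": -0.9,"ty": -0.81,"tz": 0,"rx": 0,"ry": 0,"rz": 0,"hand": 0},
    {"tx": -0.9,"ty": -0.81,"tz": 0,"rx": 0,"ry": 0,"rz": 0,"hand": 0},
    {"tx": -0.9,"ty": -0.81,"tz": 0,"rx": 0,"ry": 0,"rz": 0,"hand": 0},
    {"tx": -0.9,"ty": -0.81,"tz": 0,"rx": 0,"ry": 0,"rz": 0,"hand": 0},
    {"tx": 0,"ty": 0,"tz": 0,"rx": 0,"ry": 0,"rz": -0.088,"hand": 0},
    {"tx": 0,"ty": 0,"tz": 0,"rx": 0,"ry": 0,"rz": -0.088,"hand": 0},
    {"tx": 0,"ty": 0,"tz": 0,"rx": 0,"ry": 0,"rz": -0.088,"hand": 0},
    {"tx": 0,"ty": 0,"tz": 0,"rx": 0,"ry": 0,"rz": 0,"hand": 0}
  ]
}}

```text
time_s: 2.7
tool_pos: [0.548, -0.0325, 0.2312]
orientation: [-0.108, -3.14, -0.0]
force: [-0.3, -0.1, -0.5]
opening: 0.0002
```

Run:
```python
from h import *
axes();go(*b2w(-20,126),.078);print(ctrl.get_obs()["joints"])
```

```text
[[-0.998  0.068 -0.   ]
 [ 0.068  0.998  0.   ]
 [ 0.     0.    -1.   ]]
pos [ 0.548  -0.0325  0.2312] box [-77.2 218.9] t 2.7 F [-0.3 -0.1 -0.5] open 0.0
world d mm [  50.4  -96.7 -153.2] tool units [-1.897 -3.102  5.107]
[-2.02861499e-01  3.90201872e-02  1.72625644e+00  2.56255971e-05
  1.37643707e+00 -1.70511760e+00]
```

Emit:
{"op": "play_rows", "data": {
  "increments": [
    {"tx": -0.63,"ty": -0.78,"tz": 0,"rx": 0,"ry": 0,"rz": 0,"hand": 0},
    {"tx": -0.63,"ty": -0.78,"tz": 0.3,"rx": 0,"ry": 0,"rz": 0,"hand": 0},
    {"tx": -0.63,"ty": -0.78,"tz": 0.5,"rx": 0,"ry": 0,"rz": 0,"hand": 0},
    {"tx": 0,"ty": -0.76,"tz": 0.5,"rx": 0,"ry": 0,"rz": 0,"hand": 0},
    {"tx": 0,"ty": 0,"tz": 0.8,"rx": 0,"ry": 0,"rz": 0,"hand": 0},
    {"tx": 0,"ty": 0,"tz": 0.8,"rx": 0,"ry": 0,"rz": 0,"hand": 0},
    {"tx": 0,"ty": 0,"tz": 0.8,"rx": 0,"ry": 0,"rz": 0,"hand": 0},
    {"tx": 0,"ty": 0,"tz": 0.6,"rx": 0,"ry": 0,"rz": 0,"hand": 0},
    {"tx": 0,"ty": 0,"tz": 0.5,"rx": 0,"ry": 0,"rz": 0,"hand": 0},
    {"tx": 0,"ty": 0,"tz": 0.25,"rx": 0,"ry": 0,"rz": 0,"hand": 0},
    {"tx": 0,"ty": 0,"tz": 0,"rx": 0,"ry": 0,"rz": 0,"hand": 0}
  ]
}}

```text
time_s: 3.62
tool_pos: [0.5964, -0.1281, 0.0776]
orientation: [-0.113, -3.136, -0.002]
force: [-0.8, -0.2, 0.2]
opening: 0.0
```

Run:
```python
from h import *
go(*b2w(-20,-87),.078)
p=get_image("scene");save(p,"c.png",(250,150,490,330),3)
```

```text
pos [ 0.5964 -0.1281  0.0776] box [-22. 127.] t 3.6167 F [-0.8 -0.2  0.2] open 0.0
world d mm [ -13.3 -213.6    0.4] tool units [-0.073 -7.132 -0.02 ]
```

View pics/c.png

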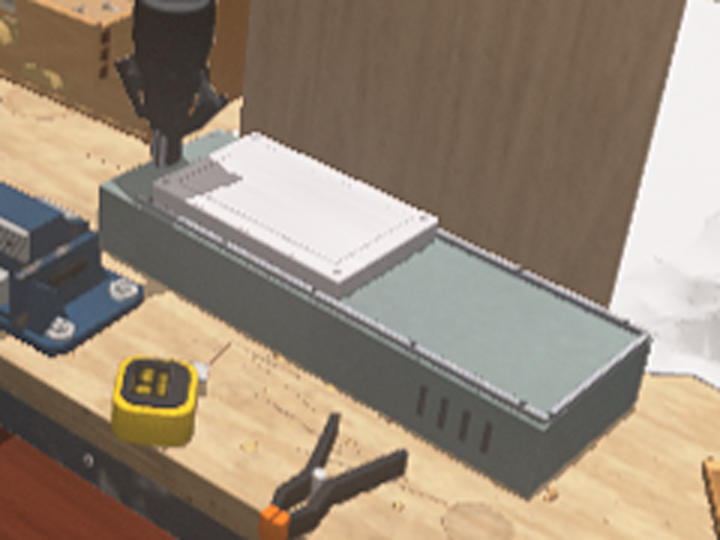

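The fingers (170,150) stand on the deck just left of the hood's end face. Now I'll push to the right.

Emit:
{"op": "play_rows", "data": {
  "increments": [
    {"tx": 0,"ty": -0.3,"tz": 0,"rx": 0,"ry": 0,"rz": 0,"hand": 0},
    {"tx": 0,"ty": -0.3,"tz": 0,"rx": 0,"ry": 0,"rz": 0,"hand": 0},
    {"tx": 0,"ty": -0.5,"tz": 0,"rx": 0,"ry": 0,"rz": 0,"hand": 0},
    {"tx": 0,"ty": -0.5,"tz": 0,"rx": 0,"ry": 0,"rz": 0,"hand": 0},
    {"tx": 0,"ty": -0.5,"tz": 0,"rx": 0,"ry": 0,"rz": 0,"hand": 0},
    {"tx": 0,"ty": -0.5,"tz": 0,"rx": 0,"ry": 0,"rz": 0,"hand": 0},
    {"tx": 0,"ty": -0.5,"tz": 0,"rx": 0,"ry": 0,"rz": 0,"hand": 0},
    {"tx": 0,"ty": -0.5,"tz": 0,"rx": 0,"ry": 0,"rz": 0,"hand": 0},
    {"tx": 0,"ty": -0.5,"tz": 0,"rx": 0,"ry": 0,"rz": 0,"hand": 0},
    {"tx": 0,"ty": -0.5,"tz": 0,"rx": 0,"ry": 0,"rz": 0,"hand": 0},
    {"tx": 0,"ty": -0.5,"tz": 0,"rx": 0,"ry": 0,"rz": 0,"hand": 0},
    {"tx": 0,"ty": 0,"tz": 0,"rx": 0,"ry": 0,"rz": 0,"hand": 0}
  ]
}}

```text
time_s: 4.67
tool_pos: [0.5862, -0.2854, 0.0796]
orientation: [-0.115, -3.139, 0.004]
force: [-0.3, -0.4, -0.4]
opening: -0.0002
```

Run:
```python
from h import *
go(*b2w(-20,-87),.078)
p=get_image("top");W=cloud(p)
t=trace(p,"hood")[0]["region"];m=t&(abs(W[...,2]-.0935)<.006)
b=w2b(W[m]);print(np.percentile(b,[1,50,99],axis=0))
```

```text
pos [ 0.5862 -0.2854  0.0796] box [-20.9 -30.7] t 4.6667 F [-0.3 -0.4 -0.4] open -0.0
world d mm [ -3.1 -56.3  -1.6] tool units [-0.034 -1.877  0.058]
[[ -72.10835782 -259.20345891]
 [ -23.81875547 -209.98609809]
 [  69.0880949   -58.36425195]]
```

Emit:
{"op": "play_rows", "data": {
  "increments": [
    {"tx": 0,"ty": -0.3,"tz": 0,"rx": 0,"ry": 0,"rz": 0,"hand": 0},
    {"tx": 0,"ty": -0.3,"tz": 0,"rx": 0,"ry": 0,"rz": 0,"hand": 0},
    {"tx": 0,"ty": -0.3,"tz": 0,"rx": 0,"ry": 0,"rz": 0,"hand": 0},
    {"tx": 0,"ty": -0.3,"tz": 0,"rx": 0,"ry": 0,"rz": 0,"hand": 0},
    {"tx": 0,"ty": -0.2,"tz": 0,"rx": 0,"ry": 0,"rz": 0,"hand": 0},
    {"tx": 0,"ty": -0.2,"tz": 0,"rx": 0,"ry": 0,"rz": 0,"hand": 0},
    {"tx": 0,"ty": -0.1,"tz": 0,"rx": 0,"ry": 0,"rz": 0,"hand": 0},
    {"tx": 0,"ty": -0.1,"tz": 0,"rx": 0,"ry": 0,"rz": 0,"hand": 0},
    {"tx": 0,"ty": -0.05,"tz": 0,"rx": 0,"ry": 0,"rz": 0,"hand": 0}
  ]
}}

```text
time_s: 5.52
tool_pos: [0.5831, -0.3372, 0.0798]
orientation: [-0.112, -3.14, 0.0]
force: [-0.9, 3.1, -1.7]
opening: 0.0
```

Emit:
{"op": "play_rows", "data": {
  "increments": [
    {"tx": 0,"ty": -0.05,"tz": 0,"rx": 0,"ry": 0,"rz": 0,"hand": 0},
    {"tx": 0,"ty": -0.05,"tz": 0,"rx": 0,"ry": 0,"rz": 0,"hand": 0}
  ]
}}

```text
time_s: 5.68
tool_pos: [0.5829, -0.3396, 0.0798]
orientation: [-0.111, -3.139, -0.0]
force: [-1.5, 3.5, -1.8]
opening: -0.0
```

Emit:
{"op": "play_rows", "data": {
  "increments": [
    {"tx": 0,"ty": -0.05,"tz": 0,"rx": 0,"ry": 0,"rz": 0,"hand": 0},
    {"tx": 0,"ty": -0.05,"tz": 0,"rx": 0,"ry": 0,"rz": 0,"hand": 0}
  ]
}}

```text
time_s: 5.85
tool_pos: [0.5827, -0.3427, 0.0798]
orientation: [-0.111, -3.139, -0.0]
force: [-2.0, 3.2, -2.2]
opening: 0.0
```

Emit:
{"op": "play_rows", "data": {
  "increments": [
    {"tx": 0,"ty": -0.05,"tz": 0,"rx": 0,"ry": 0,"rz": 0,"hand": 0},
    {"tx": 0,"ty": -0.05,"tz": 0,"rx": 0,"ry": 0,"rz": 0,"hand": 0}
  ]
}}

```text
time_s: 6.02
tool_pos: [0.5826, -0.3432, 0.0797]
orientation: [-0.111, -3.139, -0.007]
force: [-1.7, 15.8, 3.1]
opening: -0.0002
```

Emit:
{"op": "play_rows", "data": {
  "increments": [
    {"tx": 0,"ty": -0.05,"tz": 0,"rx": 0,"ry": 0,"rz": 0,"hand": 0},
    {"tx": 0,"ty": -0.03,"tz": 0,"rx": 0,"ry": 0,"rz": 0,"hand": 0}
  ]
}}

```text
time_s: 6.18
tool_pos: [0.5826, -0.3433, 0.0797]
orientation: [-0.11, -3.138, -0.013]
force: [-1.7, 20.6, 5.4]
opening: 0.0001
```

Run:
```python
from h import *
go(*b2w(-20,-70),.13)
```

```text
pos [ 0.5826 -0.3433  0.0797] box [-20.4 -88.7] t 6.1833 F [-1.7 20.6  5.4] open 0.0
world d mm [ 1.8 18.6 50.3] tool units [-0.012  0.636 -1.673]
```

The force rose to 20 N with no more travel, 14 mm (half a finger) short of where the face should stop. The hood is at its stop. I'll back off, rise and look into the bay.

Emit:
{"op": "play_rows", "data": {
  "increments": [
    {"tx": 0,"ty": 0.2,"tz": 0,"rx": 0,"ry": 0,"rz": 0,"hand": 0},
    {"tx": 0,"ty": 0.4,"tz": -0.2,"rx": 0,"ry": 0,"rz": 0,"hand": 0},
    {"tx": 0,"ty": 0,"tz": -0.8,"rx": 0,"ry": 0,"rz": 0,"hand": 0},
    {"tx": 0,"ty": 0,"tz": -1,"rx": 0,"ry": 0,"rz": 0,"hand": 0},
    {"tx": 0.3,"ty": 0.5,"tz": -1,"rx": 0,"ry": 0,"rz": 0,"hand": 0},
    {"tx": 0.3,"ty": 0.5,"tz": -1,"rx": 0,"ry": 0,"rz": 0,"hand": 0},
    {"tx": 0.3,"ty": 0.5,"tz": -1,"rx": 0,"ry": 0,"rz": 0,"hand": 0},
    {"tx": 0.3,"ty": 0.5,"tz": -1,"rx": 0,"ry": 0,"rz": 0,"hand": 0},
    {"tx": 0,"ty": 0,"tz": 0,"rx": 0,"ry": 0,"rz": 0,"hand": 0},
    {"tx": 0,"ty": 0,"tz": 0,"rx": 0,"ry": 0,"rz": 0,"hand": 0}
  ]
}}

```text
time_s: 7.02
tool_pos: [0.5537, -0.2684, 0.2648]
orientation: [0.11, 3.132, -0.009]
force: [0.1, -0.1, -0.4]
opening: 0.0001
```

Run:
```python
from h import *
go(*b2w(-20,-70),.13)
for v in ["wrist","top"]:
  p=get_image(v);W=cloud(p)
  if v=="wrist": save(p,"d.png")
  for n in ["eye_end","plain_end","eye_lever","plain_lever","eye_valve","plain_valve","hood"]:
    for t in trace(p,n)[:2]:
      w=W[t["region"]];c=w2b(w);l=(w[:,2]>.055)&(w[:,2]<.07)
      print(v,n,round(t["score"],2),t["point"],t["region"].sum(),"box",np.nanmedian(c,0).round(1),np.nanmin(c,0).round(),np.nanmax(c,0).round(),"z",np.nanmedian(w[:,2]).round(3),"leverpx",l.sum(),np.median(c[l],0).round(1) if l.any() else "")
```

```text
pos [ 0.5537 -0.2684  0.2648] box [-54.6 -16.1] t 7.0167 F [ 0.1 -0.1 -0.4] open 0.0
world d mm [  30.7  -56.3 -134.8] tool units [-1.115 -1.776  4.513]
wrist eye_end 0.89 [256.4, 228.7] 758 box [ -1.8 -35.4] [-65. -49.] [ 32. -21.] z 0.062 leverpx 677 [ -1.5 -35.7]
wrist plain_end 0.64 [325.7, 240.2] 793 box [12.6 40. ] [-21.  31.] [45. 57.] z 0.062 leverpx 738 [12.7 40.3]
wrist eye_lever 0.92 [260.0, 228.6] 715 box [ -2.  -35.8] [-20. -51.] [ 34. -22.] z 0.062 leverpx 681 [ -1.2 -36. ]
wrist eye_lever 0.49 [237.1, 20.3] 3384 box [-207.9  -56.8] [-234. -100.] [-160.  -21.] z 0.036 leverpx 0 
wrist plain_lever 0.78 [329.4, 243.3] 739 box [12.5 40. ] [-21.  31.] [57. 49.] z 0.062 leverpx 707 [13.4 40.2]
wrist eye_valve 0.9 [255.4, 218.7] 1872 box [-11.4 -39.6] [-69. -61.] [ 60. -22.] z 0.035 leverpx 699 [ -1.  -35.8]
wrist plain_valve 0.66 [324.1, 229.6] 2074 box [ 2.8 37.8] [-63.  25.] [68. 57.] z 0.036 leverpx 741 [12.8 40.3]
wrist hood 0.8 [94.7, 233.3] 27387 box [  -6.9 -192.9] [ -74. -391.] [132. -42.] z 0.094 leverpx 87 [ -23.2 -104.4]
top plain_end 0.66 [327.6, 166.5] 99 box [13.2 42. ] [-19.  34.] [42. 49.] z 0.061 leverpx 96 [13.2 42. ]
top plain_end 0.29 [147.3, 191.8] 753 box [-76.  534.8] [-125.  496.] [-22. 581.] z 0.041 leverpx 0 
top eye_lever 0.26 [147.5, 191.9] 738 box [-74.8 534.8] [-123.  496.] [-22. 591.] z 0.041 leverpx 0 
top plain_lever 0.67 [326.9, 166.0] 77 box [13.2 41.8] [-16.  36.] [39. 48.] z 0.062 leverpx 77 [13.2 41.8]
top eye_valve 0.67 [354.2, 188.3] 94 box [-34.6 -39.2] [-58. -48.] [-14. -29.] z 0.033 leverpx 3 [-17.8 -31.9]
top plain_valve 0.63 [443.7, 182.4] 2108 box [ -26.8 -260.5] [-158. -359.] [ 71. -11.] z 0.093 leverpx 7 [ -72.6 -228.1]
top plain_valve 0.49 [325.3, 162.8] 234 box [24.5 44.5] [-23.  27.] [67. 57.] z 0.041 leverpx 105 [15.2 42. ]
top hood 0.65 [440.6, 180.9] 2057 box [ -24.9 -262.5] [-166. -317.] [ 73. -21.] z 0.093 leverpx 0
```

View pics/d.png

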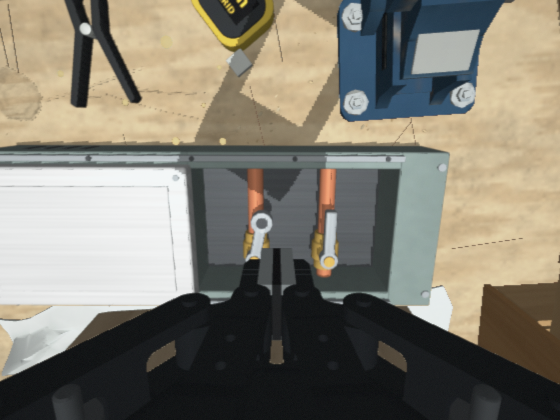

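The wrist view shows the bay open with the hood parked. The disc lever is on the right-hand pipe, with its disc at (262,223) and angled slightly left. The plain lever is on the left pipe at (329,240). I'll turn the gripper 90° so its wide knuckles stay clear of the hood.

Emit:
{"op": "play_rows", "data": {
  "increments": [
    {"tx": 0,"ty": 0,"tz": 0,"rx": 0,"ry": 0,"rz": 0.12,"hand": 0},
    {"tx": 0,"ty": 0,"tz": 0,"rx": 0,"ry": 0,"rz": 0.12,"hand": 0},
    {"tx": 0,"ty": 0,"tz": 0,"rx": 0,"ry": 0,"rz": 0.12,"hand": 0},
    {"tx": 0,"ty": 0,"tz": 0,"rx": 0,"ry": 0,"rz": 0.12,"hand": 0},
    {"tx": 0,"ty": 0,"tz": 0,"rx": 0,"ry": 0,"rz": 0.12,"hand": 0},
    {"tx": 0,"ty": 0,"tz": 0,"rx": 0,"ry": 0,"rz": 0.12,"hand": 0},
    {"tx": 0,"ty": 0,"tz": 0,"rx": 0,"ry": 0,"rz": 0.12,"hand": 0},
    {"tx": 0,"ty": 0,"tz": 0,"rx": 0,"ry": 0,"rz": 0.12,"hand": 0},
    {"tx": 0,"ty": 0,"tz": 0,"rx": 0,"ry": 0,"rz": 0.12,"hand": 0},
    {"tx": 0,"ty": 0,"tz": 0,"rx": 0,"ry": 0,"rz": 0.12,"hand": 0},
    {"tx": 0,"ty": 0,"tz": 0,"rx": 0,"ry": 0,"rz": 0.12,"hand": 0},
    {"tx": 0,"ty": 0,"tz": 0,"rx": 0,"ry": 0,"rz": 0.12,"hand": 0}
  ]
}}

```text
time_s: 8.82
tool_pos: [0.5519, -0.2678, 0.2599]
orientation: [2.161, 2.281, 0.0]
force: [0.1, 0.4, 1.3]
opening: -0.0002
```

Emit:
{"op": "play_rows", "data": {
  "increments": [
    {"tx": 0,"ty": 0,"tz": 0,"rx": 0,"ry": 0,"rz": 0.065,"hand": 0},
    {"tx": 0,"ty": 0,"tz": 0,"rx": 0,"ry": 0,"rz": 0.065,"hand": 0},
    {"tx": 0,"ty": 0,"tz": 0,"rx": 0,"ry": 0,"rz": 0,"hand": 0}
  ]
}}

```text
time_s: 9.07
tool_pos: [0.552, -0.2678, 0.2599]
orientation: [2.3, 2.14, 0.0]
force: [0.9, -0.6, -0.4]
opening: 0.0003
```

Run:
```python
from h import *
axes();go(*b2w(-10,-72),.13)
for v in ["wrist"]:
  p=get_image(v);W=cloud(p);
  t=trace(p,"eye_lever")[0];g=cv2.dilate(t["region"].astype(np.uint8),np.ones((9,9)))>0
  m=g&(abs(W[...,2]-.062)<.006);c=w2b(W[m]);print("eye",t["score"],c.min(0),c.max(0),m.sum())
  t=trace(p,"plain_lever")[0]; m2=t["region"]&(abs(W[...,2]-.062)<.005);c2=w2b(W[m2])
  print("plain",t["score"],c2.min(0),c2.max(0),m2.sum())
  for c in(c,c2):
    for x in range(-20,50,10):
      s=c[abs(c[:,0]-x)<5]
      if len(s): print(x,s[:,1].min().round(1),s[:,1].max().round(1),end=" | ")
    print()
  t=trace(p,"hood")[0];m=t["region"]&(abs(W[...,2]-.0935)<.004);print("hood left edge",np.percentile(w2b(W[m])[:,1],[98,99.5,100]))
```

```text
[[ 0.072  0.997  0.   ]
 [ 0.997 -0.072 -0.   ]
 [-0.     0.    -1.   ]]
pos [ 0.552  -0.2678  0.2599] box [-56.4 -15.5] t 9.0667 F [ 0.9 -0.6 -0.4] open 0.0
world d mm [  42.2  -59.7 -129.9] tool units [-1.881  1.547  4.33 ]
eye 0.85 [-19.15657196 -51.24681867] [ 44.78744299 -21.46130126] 971
plain 0.56 [-20.74282414  30.5760964 ] [45.14218958 49.57893397] 942
-20 -41.4 -24.5 | -10 -44.7 -21.5 | 0 -43.4 -21.8 | 10 -43.0 -29.7 | 20 -44.9 -31.7 | 30 -51.2 -31.9 | 40 -50.8 -31.7 | 
-20 35.4 46.9 | -10 35.4 46.8 | 0 35.4 46.8 | 10 35.4 46.8 | 20 35.4 45.9 | 30 30.7 49.6 | 40 30.6 49.6 | 
hood left edge [-101.87786419 -101.45339775 -100.723861  ]
```

The hood's left edge is at −102 mm, so it is fully open. The disc centre is at about (−8,−33), and my insertion point at y=−72 is clear.

Emit:
{"op": "play_rows", "data": {
  "increments": [
    {"tx": -0.47,"ty": 0.39,"tz": 0.3,"rx": 0,"ry": 0,"rz": 0,"hand": 0},
    {"tx": -0.47,"ty": 0.39,"tz": 0.6,"rx": 0,"ry": 0,"rz": 0,"hand": 0},
    {"tx": -0.47,"ty": 0.39,"tz": 0.8,"rx": 0,"ry": 0,"rz": 0,"hand": 0},
    {"tx": -0.47,"ty": 0.38,"tz": 0.9,"rx": 0,"ry": 0,"rz": 0,"hand": 0},
    {"tx": 0,"ty": 0,"tz": 0.9,"rx": 0,"ry": 0,"rz": 0,"hand": 0},
    {"tx": 0,"ty": 0,"tz": 0.83,"rx": 0,"ry": 0,"rz": 0,"hand": 0},
    {"tx": 0,"ty": 0,"tz": 0,"rx": 0,"ry": 0,"rz": 0,"hand": 0},
    {"tx": 0,"ty": 0,"tz": 0,"rx": 0,"ry": 0,"rz": 0,"hand": 0}
  ]
}}

```text
time_s: 9.93
tool_pos: [0.5932, -0.3265, 0.128]
orientation: [-2.294, -2.14, 0.001]
force: [0.7, 0.7, -0.1]
opening: -0.0
```

Run:
```python
from h import *
go(*b2w(-10,-72),.051)
```

```text
pos [ 0.5932 -0.3265  0.128 ] box [-11.1 -71.2] t 9.9333 F [ 0.7  0.7 -0.1] open -0.0
world d mm [  1.   -0.9 -77. ] tool units [-0.034  0.045  2.568]
```

Emit:
{"op": "play_rows", "data": {
  "increments": [
    {"tx": 0,"ty": 0,"tz": 0.4,"rx": 0,"ry": 0,"rz": 0,"hand": 0},
    {"tx": 0,"ty": 0,"tz": 0.5,"rx": 0,"ry": 0,"rz": 0,"hand": 0},
    {"tx": 0,"ty": 0,"tz": 0.5,"rx": 0,"ry": 0,"rz": 0,"hand": 0},
    {"tx": 0,"ty": 0,"tz": 0.5,"rx": 0,"ry": 0,"rz": 0,"hand": 0},
    {"tx": 0,"ty": 0,"tz": 0.4,"rx": 0,"ry": 0,"rz": 0,"hand": 0},
    {"tx": 0,"ty": 0,"tz": 0.25,"rx": 0,"ry": 0,"rz": 0,"hand": 0},
    {"tx": 0,"ty": 0,"tz": 0,"rx": 0,"ry": 0,"rz": 0,"hand": 0},
    {"tx": 0,"ty": 0,"tz": 0,"rx": 0,"ry": 0,"rz": 0,"hand": 0}
  ]
}}

```text
time_s: 10.6
tool_pos: [0.594, -0.3271, 0.0526]
orientation: [-2.297, -2.141, 0.0]
force: [0.5, -0.0, 0.3]
opening: 0.0001
```

Run:
```python
from h import *
go(*b2w(-10,-59),.051)
p=get_image("scene");save(p,"e.png",(270,150,470,310),4)
```

```text
pos [ 0.594  -0.3271  0.0526] box [-10.2 -71.7] t 10.6 F [ 0.5 -0.   0.3] open 0.0
world d mm [ 1.1 12.6 -1.6] tool units [0.423 0.007 0.053]
```

View pics/e.png

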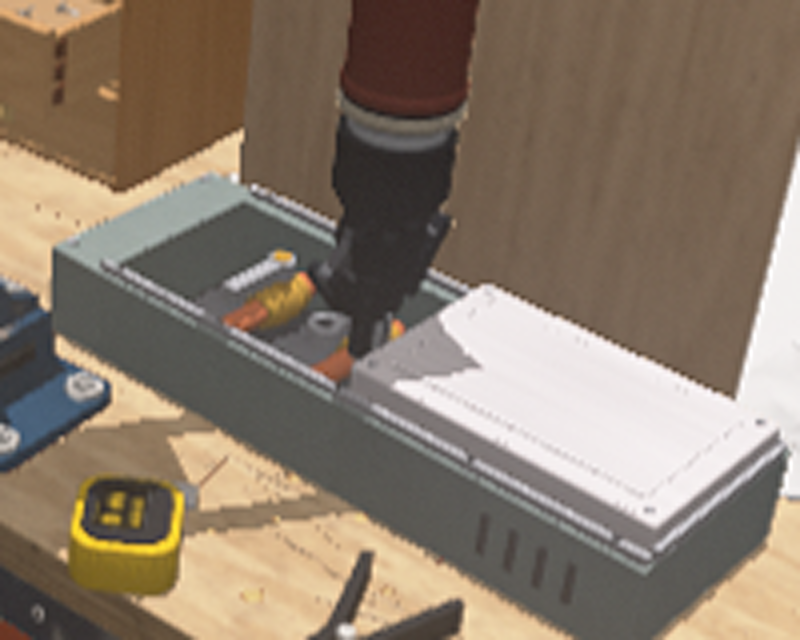

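The fingertips (365,340) are in the bay to the right of the disc (328,320), clear of the hood. Now I'll push along the arc.

Emit:
{"op": "play_rows", "data": {
  "increments": [
    {"tx": 0.21,"ty": 0.01,"tz": 0,"rx": 0,"ry": 0,"rz": 0,"hand": 0},
    {"tx": 0.21,"ty": 0.01,"tz": 0,"rx": 0,"ry": 0,"rz": 0,"hand": 0},
    {"tx": 0.23,"ty": -0.05,"tz": 0,"rx": 0,"ry": 0,"rz": 0,"hand": 0},
    {"tx": 0.23,"ty": -0.05,"tz": 0,"rx": 0,"ry": 0,"rz": 0,"hand": 0},
    {"tx": 0.24,"ty": 0.02,"tz": 0,"rx": 0,"ry": 0,"rz": 0,"hand": 0},
    {"tx": 0.24,"ty": 0.02,"tz": 0,"rx": 0,"ry": 0,"rz": 0,"hand": 0},
    {"tx": 0,"ty": 0,"tz": 0,"rx": 0,"ry": 0,"rz": 0,"hand": 0}
  ]
}}

```text
time_s: 11.23
tool_pos: [0.5976, -0.2873, 0.0555]
orientation: [2.293, 2.139, -0.0]
force: [-0.5, -4.7, 0.6]
opening: 0.0001
```

Emit:
{"op": "play_rows", "data": {
  "increments": [
    {"tx": 0.22,"ty": 0.09,"tz": 0,"rx": 0,"ry": 0,"rz": 0,"hand": 0},
    {"tx": 0.22,"ty": 0.09,"tz": 0,"rx": 0,"ry": 0,"rz": 0,"hand": 0},
    {"tx": 0.19,"ty": 0.15,"tz": 0,"rx": 0,"ry": 0,"rz": 0,"hand": 0},
    {"tx": 0.18,"ty": 0.15,"tz": 0,"rx": 0,"ry": 0,"rz": 0,"hand": 0},
    {"tx": 0,"ty": 0,"tz": 0,"rx": 0,"ry": 0,"rz": 0,"hand": 0}
  ]
}}

```text
time_s: 11.65
tool_pos: [0.6132, -0.2636, 0.0553]
orientation: [2.294, 2.141, -0.0]
force: [-1.0, -2.1, 6.4]
opening: -0.0002
```

Run:
```python
from h import *
go(*b2w(9,-2),.052)
p=get_image("scene");save(p,"f.png",(270,150,470,310),4)
```

```text
pos [ 0.6132 -0.2636  0.0553] box [ 4.5 -7. ] t 11.65 F [-1.  -2.1  6.4] open -0.0
world d mm [ 4.9  4.6 -3.3] tool units [0.166 0.152 0.111]
```

View pics/f.png

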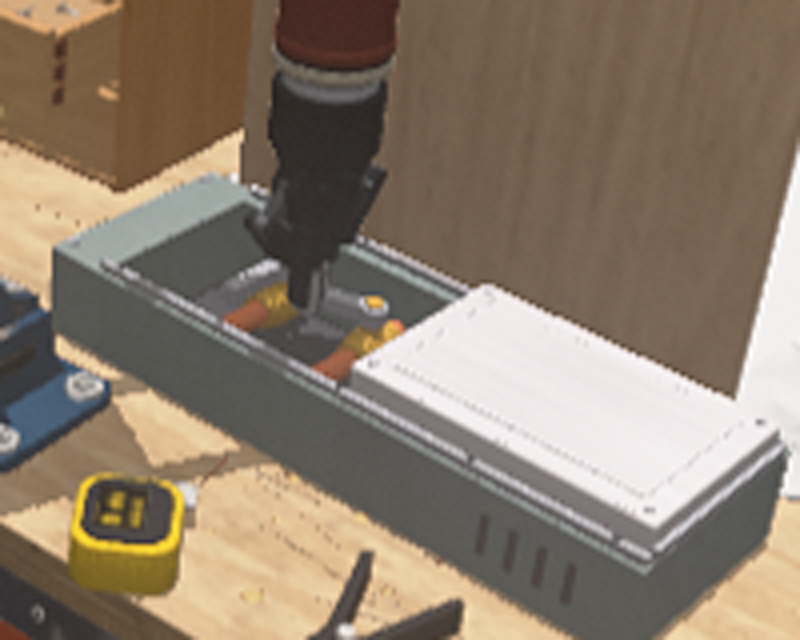

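The lever is nearly across its pipe: its bar runs from (375,303) toward the fingers (310,295). I'll finish by pushing away from the robot in small steps until the force rises.

Emit:
{"op": "play_rows", "data": {
  "increments": [
    {"tx": 0.1,"ty": 0.1,"tz": 0,"rx": 0,"ry": 0,"rz": 0,"hand": 0},
    {"tx": 0.06,"ty": 0.1,"tz": 0,"rx": 0,"ry": 0,"rz": 0,"hand": 0},
    {"tx": 0,"ty": 0,"tz": 0,"rx": 0,"ry": 0,"rz": 0,"hand": 0}
  ]
}}

```text
time_s: 11.95
tool_pos: [0.6192, -0.2598, 0.0553]
orientation: [2.295, 2.141, -0.001]
force: [-2.2, -3.1, 6.5]
opening: 0.0001
```

Emit:
{"op": "play_rows", "data": {
  "increments": [
    {"tx": 0,"ty": 0.05,"tz": 0,"rx": 0,"ry": 0,"rz": 0,"hand": 0},
    {"tx": 0,"ty": 0,"tz": 0,"rx": 0,"ry": 0,"rz": 0,"hand": 0}
  ]
}}

```text
time_s: 12.12
tool_pos: [0.6203, -0.2595, 0.0553]
orientation: [2.296, 2.141, -0.0]
force: [-4.1, -1.1, 7.8]
opening: -0.0002
```

Emit:
{"op": "play_rows", "data": {
  "increments": [
    {"tx": 0,"ty": 0.05,"tz": 0,"rx": 0,"ry": 0,"rz": 0,"hand": 0},
    {"tx": 0,"ty": 0.05,"tz": 0,"rx": 0,"ry": 0,"rz": 0,"hand": 0}
  ]
}}

```text
time_s: 12.28
tool_pos: [0.6228, -0.259, 0.0553]
orientation: [-2.298, -2.143, 0.0]
force: [-6.0, 1.7, 10.9]
opening: -0.0001
```

Emit:
{"op": "play_rows", "data": {
  "increments": [
    {"tx": 0,"ty": 0.05,"tz": 0,"rx": 0,"ry": 0,"rz": 0,"hand": 0},
    {"tx": 0,"ty": 0,"tz": 0,"rx": 0,"ry": 0,"rz": 0,"hand": 0}
  ]
}}

```text
time_s: 12.45
tool_pos: [0.6245, -0.2587, 0.0553]
orientation: [-2.297, -2.143, -0.001]
force: [-3.9, 2.7, 10.7]
opening: -0.0001
```

Run:
```python
from h import *
go(*b2w(9,-2),.052)
```

```text
pos [ 0.6245 -0.2587  0.0553] box [15.4 -1.3] t 12.45 F [-3.9  2.7 10.7] open -0.0
world d mm [-6.4 -0.3 -3.3] tool units [-0.024 -0.212  0.11 ]
```

The fingers went about 6 mm further than I expected, so I'll look before pushing more.

Run:
```python
from h import *
p=get_image("wrist");q=get_image("scene")
a=cv2.resize(p["image"][100:400,120:440],None,fx=1.8,fy=1.8,interpolation=2)
b=cv2.resize(q["image"][195:255,315:385],None,fx=5,fy=5,interpolation=2)
c=np.zeros((600,800,3),np.uint8)
a=cv2.resize(a,(430,403));c[:403,:430]=a;c[:300,440:790]=b
cv2.imwrite("pics/g.png",c[...,::-1])
```

View pics/g.png

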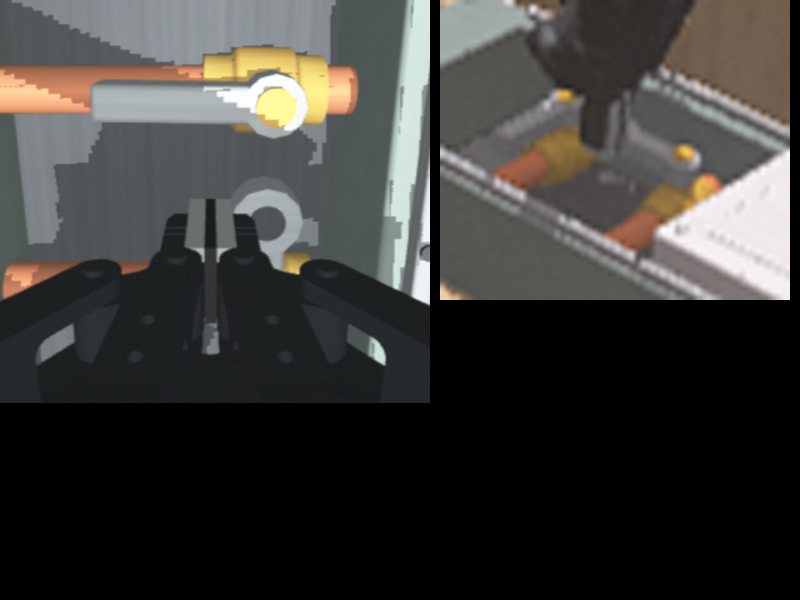

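The ring disc (267,215) is just beyond the fingers, nearly in line with the pivot column. I'll measure its angle from the depth.

Run:
```python
from h import *
p=get_image("wrist");W=cloud(p);b=w2b(W);z=W[...,2]
m=(abs(z-.062)<.004)&(b[...,0]>0)&(b[...,0]<60)&(b[...,1]>-60)&(b[...,1]<22)
c=b[m];print(m.sum(),c.min(0),c.max(0))
for y in range(-50,20,4):
  s=c[abs(c[:,1]-y)<2]
  if len(s):print(y,s[:,0].min().round(1),s[:,0].max().round(1),len(s))
m=(abs(z-.062)<.004)&(abs(b[...,1]-42)<20);c=b[m];print("plain");
for x in range(-24,50,8):
  s=c[abs(c[:,0]-x)<4]
  if len(s):print(x,s[:,1].min().round(1),s[:,1].max().round(1))
```

```text
2148 [  3.38366701 -15.73677588] [45.92531615 14.73764344]
-14 36.4 40.6 43
-10 34.5 40.2 93
-6 31.8 42.7 171
-2 30.8 44.7 249
2 30.2 45.9 292
6 3.4 45.2 509
10 9.2 44.0 600
14 26.9 40.7 191
plain
-24 35.9 46.5
-16 35.4 47.3
-8 34.8 47.1
0 34.9 47.0
8 35.1 46.9
16 34.3 46.8
24 34.0 46.6
32 30.6 50.3
40 30.5 50.0
48 36.6 44.4
```

Emit:
{"op": "play_rows", "data": {
  "increments": [
    {"tx": 0,"ty": 0.05,"tz": 0,"rx": 0,"ry": 0,"rz": 0,"hand": 0},
    {"tx": 0,"ty": 0,"tz": 0,"rx": 0,"ry": 0,"rz": 0,"hand": 0}
  ]
}}

```text
time_s: 12.77
tool_pos: [0.6257, -0.2585, 0.0553]
orientation: [-2.296, -2.142, -0.0]
force: [-6.3, 3.4, 11.0]
opening: 0.0
```

Emit:
{"op": "play_rows", "data": {
  "increments": [
    {"tx": 0,"ty": 0.05,"tz": 0,"rx": 0,"ry": 0,"rz": 0,"hand": 0},
    {"tx": 0,"ty": 0,"tz": 0,"rx": 0,"ry": 0,"rz": 0,"hand": 0}
  ]
}}

```text
time_s: 12.93
tool_pos: [0.626, -0.2584, 0.0552]
orientation: [-2.295, -2.141, 0.002]
force: [-11.2, 2.6, 14.3]
opening: -0.0001
```

Run:
```python
from h import *
go(*b2w(9,-2),.052)
p=get_image("wrist");W=cloud(p);b=w2b(W);z=W[...,2]
m=(abs(z-.062)<.004)&(b[...,0]>20)&(b[...,0]<60)&(b[...,1]>-60)&(b[...,1]<22)
c=b[m]
for y in range(-50,20,4):
  s=c[abs(c[:,1]-y)<2]
  if len(s):print(y,s[:,0].min().round(1),s[:,0].max().round(1),len(s))
```

```text
pos [ 0.626  -0.2584  0.0552] box [16.8 -0.9] t 12.9333 F [-11.2   2.6  14.3] open -0.0
world d mm [-7.9 -0.5 -3.2] tool units [-0.036 -0.26   0.109]
-14 38.0 41.1 22
-10 35.7 41.5 83
-6 33.6 45.0 161
-2 32.6 46.5 239
2 31.7 47.3 290
6 24.4 46.6 436
10 20.0 45.7 471
14 28.3 42.0 192
```

Emit:
{"op": "play_rows", "data": {
  "increments": [
    {"tx": 0,"ty": 0.05,"tz": 0,"rx": 0,"ry": 0,"rz": 0,"hand": 0},
    {"tx": 0,"ty": 0.03,"tz": 0,"rx": 0,"ry": 0,"rz": 0,"hand": 0},
    {"tx": 0,"ty": 0,"tz": 0,"rx": 0,"ry": 0,"rz": 0,"hand": 0}
  ]
}}

```text
time_s: 13.23
tool_pos: [0.6262, -0.2584, 0.0551]
orientation: [-2.291, -2.138, 0.007]
force: [-18.1, 4.3, 20.0]
opening: -0.0004
```

The force climbs without travel, so the lever is at its stop. I'll back off toward the robot, then rise.

Emit:
{"op": "play_rows", "data": {
  "increments": [
    {"tx": 0,"ty": -0.2,"tz": 0,"rx": 0,"ry": 0,"rz": 0,"hand": 0},
    {"tx": 0,"ty": -0.3,"tz": 0,"rx": 0,"ry": 0,"rz": 0,"hand": 0},
    {"tx": 0,"ty": -0.3,"tz": 0,"rx": 0,"ry": 0,"rz": 0,"hand": 0},
    {"tx": 0,"ty": 0,"tz": -0.5,"rx": 0,"ry": 0,"rz": 0,"hand": 0},
    {"tx": 0,"ty": 0,"tz": -1,"rx": 0,"ry": 0,"rz": 0,"hand": 0},
    {"tx": 0,"ty": 0,"tz": -1,"rx": 0,"ry": 0,"rz": 0,"hand": 0},
    {"tx": 0,"ty": 0,"tz": -1,"rx": 0,"ry": 0,"rz": 0,"hand": 0},
    {"tx": 0,"ty": -0.6,"tz": -1,"rx": 0,"ry": 0,"rz": 0,"hand": 0},
    {"tx": 0,"ty": -0.6,"tz": -1,"rx": 0,"ry": 0,"rz": 0,"hand": 0},
    {"tx": 0,"ty": -0.6,"tz": -1,"rx": 0,"ry": 0,"rz": 0,"hand": 0},
    {"tx": 0,"ty": 0,"tz": 0,"rx": 0,"ry": 0,"rz": 0,"hand": 0},
    {"tx": 0,"ty": 0,"tz": 0,"rx": 0,"ry": 0,"rz": 0,"hand": 0}
  ]
}}

```text
time_s: 14.23
tool_pos: [0.5528, -0.2548, 0.2527]
orientation: [2.294, 2.138, 0.003]
force: [0.3, 0.3, -1.2]
opening: 0.0006
```

Run:
```python
from h import *
go(*b2w(9,-2),.052)
p=get_image("wrist");W=cloud(p);b=w2b(W);z=W[...,2];save(p,"h.png")
for n,lo,hi,ax in(("eye",-60,22,1),("plain",25,62,0)):
  m=(abs(z-.062)<.005)&(abs(b[...,0]-12)<50)&(b[...,1]>lo)&(b[...,1]<hi);c=b[m];print(n)
  for y in range(-50,50,8):
    s=c[abs(c[:,ax]-y)<4]
    if len(s)>5:print(y,s[:,1-ax].min().round(1),s[:,1-ax].max().round(1),len(s))
t=trace(p,"hood")[0];m=t["region"]&(abs(z-.0935)<.004);print("hood",np.percentile(b[m][:,1],[99,99.5]))
q=get_image("top");W=cloud(q)
for n in["tape_measure","wax_tin","screw_carton","marker","spring_clamp","offcut_4"]:
    for t in trace(q,n)[:1]: print(n,t["point"],np.nanmedian(W[t["region"]],0).round(3))
```

```text
pos [ 0.5528 -0.2548  0.2527] box [-56.5  -2.5] t 14.2333 F [ 0.3  0.3 -1.2] open 0.001
world d mm [  65.3   -4.2 -200.7] tool units [0.033 2.143 6.701]
eye
-50 27.4 42.5 53
-42 25.7 44.6 140
-34 25.9 43.7 123
-26 29.1 41.3 92
-18 28.9 41.3 101
-10 28.1 41.8 100
-2 24.0 46.4 170
6 23.4 46.0 186
14 26.8 42.5 62
plain
-18 36.1 47.3 85
-10 35.1 46.6 107
-2 35.0 46.6 105
6 35.0 46.6 104
14 35.0 46.5 115
22 35.1 46.5 104
30 31.3 49.4 153
38 31.3 50.3 154
46 34.4 46.5 32
hood [-101.2533354  -101.12626471]
wax_tin [190.8, 194.5] [0.565 0.168 0.039]
screw_carton [150.4, 192.7] [0.572 0.283 0.041]
marker [180.3, 233.5] [0.455 0.199 0.015]
spring_clamp [412.9, 250.8] [ 0.393 -0.452  0.02 ]
offcut_4 [223.8, 248.9] [0.406 0.066 0.034]
```

View pics/h.png

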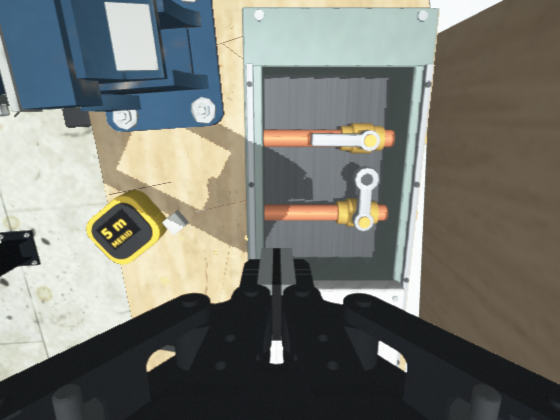

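The lever is square across its pipe, with the disc at (367,180) above the pivot at (364,222). The plain lever at (340,140) hasn't moved, and the hood edge is still at −101 mm.

```bash
python3 -c "
from station import workorder;print(workorder.finish_job())"
```

```text
the job is handed in; nothing more can be done
None
```

The hood is open at its stop and the disc-ended lever is fully shut. I handed the job in at about 14.5 s, having only pushed with closed fingertips, hood first and then lever.

**Hood:** I pushed it right until the force rose to about 20 N with no more travel. Its left edge read about y = −101 to −102 mm at the end, against −102 mm for fully open.

**Disc lever:** I pushed it clockwise until it stopped moving at about 18 N. The last picture puts the disc centre at x ≈ 34.8 mm and the pivot at 35.1 mm, within about 0.01 rad of square across the pipe.

**Left alone:** The plain lever is still along its pipe, with the same readings before and after. The wax tin, carton, marker, clamp and offcut are within about 2 mm of their first positions, which is measuring noise. The arm ended clear of everything.

**Checks that failed or disagreed:**
- The final top-view search did not find the tape measure. It shows in the last wrist picture, but I did not measure its position again.
- My first two move calls were refused for missing keys; nothing moved.
- At the end of the lever push the fingers went about 7 mm further than I had worked out, with an unexplained upward force of up to 20 N. I checked the lever's position by depth before and after the final push.

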